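Sort the gong tuner's kit into the chest trays

ROBOT

A 6-joint arm with a two-finger parallel gripper is mounted at the origin on the work surface. World frame = base frame: x ahead of the robot, y to its left, z up, the work surface at z = 0. Lengths are in m, angles in rad, forces in N, time in s.
With the tool pointing down it reaches from about 0.3 to 0.875 m from the base axis. Payload 6.4 kg.
Tool frame: the origin (TCP) lies midway between the tips of the shut fingers; the grasp point (between the pads) lies 19 mm behind it (grasp_offset is the distance from the TCP to the grasp point, in m); z points along the fingers, y is the line along which they close (so a half turn about z gives the same grasp; the last joint's range is limited). The gripper opens to 85 mm and grips with 20 to 120 N. Pads are 22 mm wide; open, the fingers measure 114 mm over their backs; the gripper's body (76 mm by 85 mm) begins 54 mm behind the grasp point. The pads swing forward as they close: fully open they stand 13 mm farther back than shut.
Start: joints at [0.975, 0.181, 1.607, -0, 1.354, -0.206], TCP at [0.218, 0.532, 0.231] pointing down, gripper open.
Joint ranges: [-2.99, 2.99], [-0.89, 2.07], [0.3, 2.58], [-1.14, 4.28], [0, 2.63], [-3.12, 3.12]. Speed limits (rad/s): [2.57, 2.57, 3.01, 3.14, 3.14, 3.14].

INTERFACE

Orientations are given as a unit quaternion [w, x, y, z].
In Python, from bench import * gives the robot as it stands. The module is installed in compiled form; this text tells all that it offers.
- The arm moves only by the tool servo_tool, never from a script. Its argument "commands" is text: rows parted by semicolons, each of 7 numbers parted by spaces: the turn, a rotation vector about the tool's x, y, z in rad, then the shift along the tool's x, y, z in mm, then the opening, from 0 (shut) to 1 (fully open). In form: wx wy wz dx dy dz claw; .... A call has 1 to 5 rows; each row shifts and turns the commanded pose from where the row before left it, along the tool's axes as they then stand; what a row does not reach is not made up. A row lasts 1/8 s, in which the tool goes at most 62.5 mm and 10.7 degrees, less where a joint would pass 70% of its speed; a pose out of reach is approached as far as the arm can. A call with a gripper value outside its range is refused whole. The fingers move at their own pace and stop on an object; the grip force is fixed at half the most. Time passes only in rows, so rows that do not move let the fingers close. It gives the time, the measured TCP pose, the force, the opening and the grip force at its end, in the units of the state.
- get_obs(): the state, without advancing time (a new reading comes with each control period).
- camera(name): name is "scene" or "top" or "wrist"; returns the picture (480x640x3 uint8, blue, green, red); there is no depth.
- calibration(name): a dict with "fx", "fy", "cx", "cy" (pixels), "k1" (the pictures are not rectified: a ray, as slopes to the right and down, at radius r is drawn at 1 + k1 r^2 times it, then the intrinsics apply), "R" (3x3) and "t" (3): a world point X has camera coordinates R X + t. Camera axes: x right, y down, z forward; pixel columns grow to the right and rows downward; lengths in m; the calibration is good to about 2 mm. A picture is of the moment at which its call begins: read the wrist's pose just before it. calibration takes no time and is no camera call; for the wrist camera it gives the pose at the moment of the call.
- hand_in(): hands the job in; it is judged then, once.
The state is a dict: "time_s": time; "q": joint angles; "dq": joint speeds; "joint_efforts": joint torques, N m; "eef_pos": TCP position; "eef_rot": TCP orientation; "wrist_force": force on the tool from outside, world axes, zero at the start; "torque": the same for the moment, N m; "opening": opening from 0.0 (shut) to 1.0 (fully open); "grasp_force": force on a finger pad.
Only numpy, scipy, OpenCV 4.12 (cv2) and the standard library are available. Lean on these libraries where they do the work, as an engineer would, in place of code of your own. Each camera call takes 0.05 s, during which the arm holds its last target. There are 200 camera calls.

TASK

Put the tuning kit away in the three lift-out trays of the chest: both cymbals side by side in the red-lined tray with their knobs up, both rubbing blocks side by side in the blue-lined tray, and the two-headed mallet in the green-lined tray. Everything must lie flat on the floor of its tray, nothing on top of anything else or propped on a rim. Leave the kettle gong and the brass rod where they are.

Things in the scene. Friction and masses are not known exactly. Their poses are not given: they have to be found in the camera images.
- cymbal_red_knob (a point): small dark-bronze ceng-ceng cymbal, a disc of 74 mm diameter lying flat (dome 14 mm high), with an upright red wooden knob on top (24 mm diameter, from 14 to 56 mm above the disc's underside) by which it is lifted; 0.2 kg or so. Point: on the knob's axis, 38 mm above the underside; z up.
- cymbal_black_knob (a point): small dark-bronze ceng-ceng cymbal, a disc of 74 mm diameter lying flat (dome 14 mm high), with an upright black wooden knob on top (24 mm diameter, from 14 to 56 mm above the disc's underside) by which it is lifted; 0.2 kg or so. Point: on the knob's axis, 38 mm above the underside; z up.
- stone_pale_center (a point): pale sandstone rubbing block, 80 (x) x 40 (y) x 32 (z) mm, lying flat; 0.2 kg or so. Point: the block's centre, 16 mm above the underside; x along the long side, z up.
- stone_dark_center (a point): charcoal-grey stone rubbing block, 80 (x) x 40 (y) x 32 (z) mm, lying flat; 0.2 kg or so. Point: the block's centre, 16 mm above the underside; x along the long side, z up.
- mallet_center (a point): two-headed wooden mallet lying flat: a light straight handle 18 mm square, 90 mm free between two dark cube heads of 34 mm, one at each end, each with a thin brass band; 158 mm long in all (along x), 0.12 kg or so. Point: its centre, mid-handle, 17 mm above its underside.
- tray_red: fixed open teak tray with a red lining on its floor, 116 x 202 mm outside, 104 (x) x 190 (y) mm inside, walls 6 mm thick, rim 26 mm high, inner floor 6 mm above the table. Origin: centre of the underside; its y axis runs along the long side, z up.
- tray_blue: fixed open teak tray with a blue lining on its floor, 116 x 202 mm outside, 104 (x) x 190 (y) mm inside, walls 6 mm thick, rim 26 mm high, inner floor 6 mm above the table. Origin: centre of the underside; its y axis runs along the long side, z up.
- tray_green: fixed open teak tray with a green lining on its floor, 116 x 202 mm outside, 104 (x) x 190 (y) mm inside, walls 6 mm thick, rim 26 mm high, inner floor 6 mm above the table. Origin: centre of the underside; its y axis runs along the long side, z up.
- gong_center (a point): bystander: bronze kettle gong, loose, 164 mm diameter, 100 mm high with its boss. Point: on its axis, 50 mm above the table.
- rod_center (a point): bystander: loose brass rod of 12 mm diameter in a square 20 mm teak grip, 250 mm long in all (along x), lying beyond the trays. Point: about the middle of its length, 10 mm above the table.
Not all that is in view belongs to the job. What is shaped like the tray_green but pink or white is not meant.

How it is judged:
At the end, for the whole second after the job is handed in: Cymbals knob up in the red-lined tray, blocks in the blue-lined, mallet in the green-lined: each flat (0.12 rad) on its tray's floor (height within 4.5 mm), centre inside the walls, released and at rest (x of cymbal_red_knob in the frame of tray_red between -0.02 and 0.02 m and y of cymbal_red_knob in the frame of tray_red between -0.063 and 0.063 m and z of cymbal_red_knob in the frame of tray_red between 0.0395 and 0.0485 m and linear speed of each of cymbal_red, cymbal_black, stone_pale, stone_dark, mallet below 0.02 m/s and angular speed of each of cymbal_red, cymbal_black, stone_pale, stone_dark, mallet below 0.2 rad/s and angle between each of cymbal_red_knob, cymbal_black_knob's own z axis and vertical below 0.12 rad and x of cymbal_black_knob in the frame of tray_red between -0.02 and 0.02 m and y of cymbal_black_knob in the frame of tray_red between -0.063 and 0.063 m and z of cymbal_black_knob in the frame of tray_red between 0.0395 and 0.0485 m and x of stone_pale_center in the frame of tray_blue between -0.036 and 0.036 m and y of stone_pale_center in the frame of tray_blue between -0.08 and 0.08 m and z of stone_pale_center in the frame of tray_blue between 0.0175 and 0.0265 m and (angle between stone_pale_center's own z axis and vertical below 0.12 rad or angle between stone_pale_center's own z axis and vertical above 3.02 rad) and x of stone_dark_center in the frame of tray_blue between -0.036 and 0.036 m and y of stone_dark_center in the frame of tray_blue between -0.08 and 0.08 m and z of stone_dark_center in the frame of tray_blue between 0.0175 and 0.0265 m and (angle between stone_dark_center's own z axis and vertical below 0.12 rad or angle between stone_dark_center's own z axis and vertical above 3.02 rad) and x of mallet_center in the frame of tray_green between -0.04 and 0.04 m and y of mallet_center in the frame of tray_green between -0.035 and 0.035 m and z of mallet_center in the frame of tray_green between 0.0185 and 0.0275 m and angle between mallet_center's own x axis and vertical between 1.45 and 1.69 rad); the robot touches nothing.
It fails at once if the kettle gong is shifted by more than 20 mm (distance of gong_center from where it was at the start of the episode above 0.02 m).
It fails at once if the brass rod is shifted by more than 20 mm (distance of rod_center from where it was at the start of the episode above 0.02 m).
It also fails if it takes over 120 s, if anything falls off the work surface, if the arm or the gripper's body presses on something with over 40 N, if the wrist force passes 120 N, or if a joint passes its speed limit or range.

## Working session

There is one attempt and no reset: what is moved stays moved. The work goes in short steps, Python scripts to look and compute and a tool call to move; the robot and the scene stay as the last step left them, time stands still between calls to the robot, and variables do not carry over. Pictures are saved under pics/ and viewed, at most 14 in all, crops included, and the job is handed in when it is done.

Besides the shell and the picture viewer there is one more tool, called by a JSON object that holds its "method" and its "body". servo_tool: Moves the arm, as the interface text tells. Its arguments: {"type":"object","properties":{"commands":{"type":"string"}},"required":["commands"]}

```bash
mkdir -p pics
cat > h.py <<'E'
from bench import *
import numpy as np, cv2
def ray(name,u,v,c=None):
    c=c or calibration(name); R=np.array(c["R"]);t=np.array(c["t"])
    p=np.array([(u-c["cx"])/c["fx"],(v-c["cy"])/c["fy"]]);s=p.copy()
    for _ in range(20): s=p/(1+c["k1"]*(s@s))
    return -R.T@t, R.T@np.array([s[0],s[1],1.])
def pt(name,u,v,z,c=None):
    o,d=ray(name,u,v,c); return o+d*(z-o[2])/d[2]
E
python3 - <<'E'
from h import *
for n in("top","scene"):
    cv2.imwrite(f"pics/{n}0.png",camera(n)); c=calibration(n); print(n,c)
o=get_obs();print(o)
E
```

```text
top {'fx': 500.05620162898845, 'fy': 500.05620162898845, 'cx': 326.1807735892682, 'cy': 235.62904001290315, 'k1': 0.008094052398178517, 'R': array([[-0.02957095, -0.99956124,  0.0017012 ],
       [-0.9960502 ,  0.02932444, -0.08380982],
       [ 0.08372316, -0.00417282, -0.99648032]]), 't': array([0.12094662, 0.48248103, 1.36019211])}
scene {'fx': 506.0888228103226, 'fy': 506.0888228103226, 'cx': 311.7727792179228, 'cy': 234.22634670711696, 'k1': 0.028392807019590172, 'R': array([[-0.47853508,  0.87774912,  0.0236783 ],
       [ 0.46167665,  0.27445387, -0.84352222],
       [-0.74689948, -0.39272326, -0.53657208]]), 't': array([ 0.13334535, -0.22404552,  1.80243309])}
{'time_s': 0.1, 'q': array([ 9.74702567e-01,  1.81484591e-01,  1.60791464e+00, -1.11619749e-06,
        1.35380266e+00, -2.06310551e-01]), 'dq': array([ 8.83628055e-04, -2.32261186e-03, -3.07205379e-03,  8.97331886e-05,
        6.99051355e-04, -7.53281099e-04]), 'joint_efforts': array([ 8.28324937e-04, -4.45876336e+01, -3.52242100e+01, -1.63128302e-04,
        4.06575302e-03, -4.77865854e-07]), 'eef_pos': array([0.21819489, 0.53144993, 0.23046101]), 'eef_rot': array([-3.13722224e-04,  1.93660011e-01,  9.81068373e-01, -7.40938238e-04]), 'wrist_force': array([ 0.14533895, -0.05771205,  1.07102253]), 'torque': array([-0.01179293, -0.00521282,  0.03347529]), 'grasp_force': 0.0, 'opening': 1.0001358741168986}
```

View pics/top0.png

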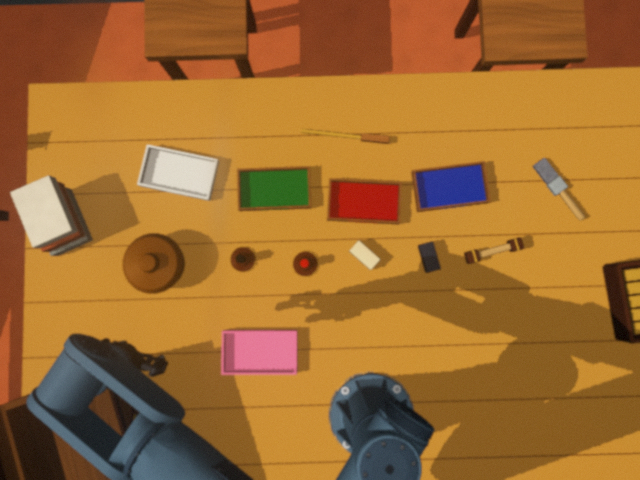

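View pics/scene0.png

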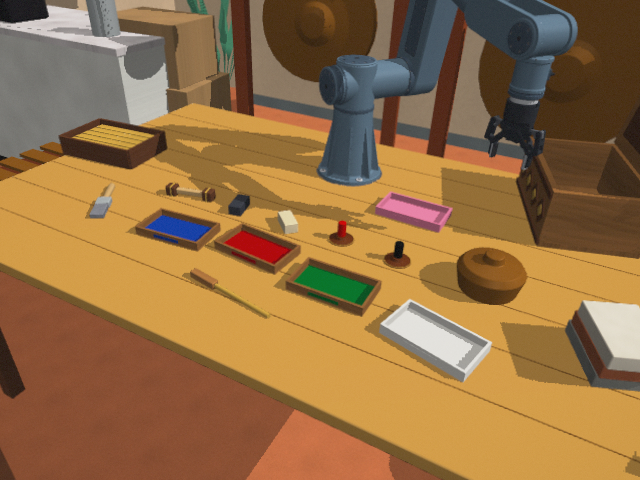

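Top view: the trays are green (274,188), red (364,201) and blue (451,186). The lookalikes are the white tray (178,172), the pink tray (260,352) and the scraper (560,188), which could pass for the mallet. The targets are the black cymbal (243,259), red cymbal (305,264), pale block (365,254), dark block (429,257) and mallet with two dark heads (495,250). The gong is at (153,263) and the rod at (345,135).

```bash
cat > m.py <<'E'
from h import *
im=camera("top"); hsv=cv2.cvtColor(im,cv2.COLOR_BGR2HSV)
cv2.imwrite("pics/crop1.png",cv2.resize(im[120:310,220:540],None,fx=2.4,fy=2.4,interpolation=cv2.INTER_CUBIC))
H,S,V=cv2.split(hsv)
def rep(nm,mask,box,z):
    m=np.zeros_like(H);x0,y0,x1,y1=box;m[y0:y1,x0:x1]=mask[y0:y1,x0:x1]*255
    cs,_=cv2.findContours(m,cv2.RETR_EXTERNAL,cv2.CHAIN_APPROX_NONE)
    c=max(cs,key=cv2.contourArea)
    P=np.array([pt("top",u,v,z)[:2]*1000 for u,v in c[:,0]],np.float32)
    (cx,cy),(w,h),a=cv2.minAreaRect(P)
    b=cv2.boxPoints(((cx,cy),(w,h),a)); e=max((b[1]-b[0],b[2]-b[1]),key=np.linalg.norm)
    print(nm,len(c),"ctr %.0f %.0f size %.0f %.0f longdir %.1f deg"%(cx,cy,w,h,np.degrees(np.arctan2(e[1],e[0]))%180))
rep("green",(H>45)&(H<80)&(S>150),(230,160,320,215),.006)
rep("red",((H<5)|(H>175))&(S>180),(320,170,405,230),.006)
rep("blue",(H>105)&(H<130)&(S>150),(405,155,495,215),.006)
rep("pale",(S<120)&(V>130),(345,235,385,275),.032)
rep("dark",(V<90),(415,238,443,275),.032)
rep("redknob",((H<5)|(H>175))&(S>180),(290,248,320,280),.056)
rep("blkknob",(V<50),(225,240,262,275),.056)
rep("blkcym",(V<110),(225,240,255,275),.005)
rep("redcym",(V<110),(288,248,318,280),.005)
print("mallet heads",pt("top",473,257,.03),pt("top",517,244,.03)); print("gong",pt("top",153,263,.09))
E
python3 m.py
```

```text
green 196 ctr 626 249 size 97 182 longdir 90.6 deg
red 250 ctr 582 -3 size 184 98 longdir 85.6 deg
blue 189 ctr 617 -249 size 96 174 longdir 95.7 deg
pale 65 ctr 429 4 size 80 41 longdir 46.9 deg
dark 77 ctr 418 -171 size 76 44 longdir 14.2 deg
redknob 18 ctr 411 168 size 16 16 longdir 88.5 degTraceback (most recent call last):
  File "m.py", line 19, in <module>
    rep("blkknob",(V<50),(225,240,262,275),.056)
    ~~~^^^^^^^^^^^^^^^^^^^^^^^^^^^^^^^^^^^^^^^^^
  File "m.py", line 8, in rep
    c=max(cs,key=cv2.contourArea)
ValueError: max() iterable argument is empty
```

View pics/crop1.png

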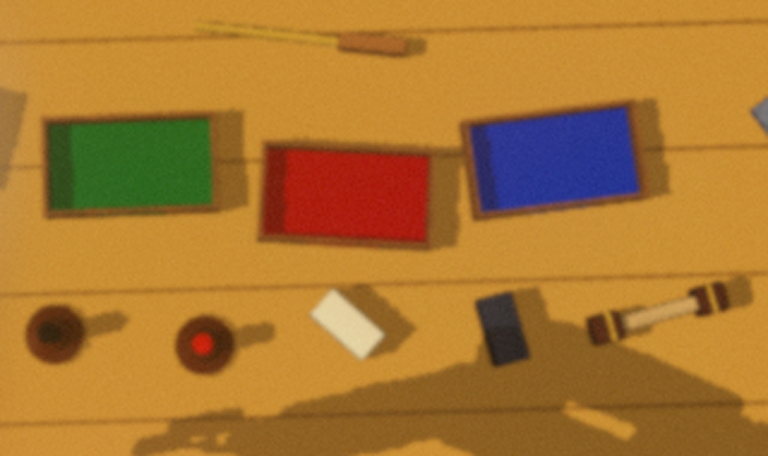

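Run:
```python
from h import *
f=lambda X,Y,z:np.round(pt("top",220+X/2.4,120+Y/2.4,z)*1000)[:2]
print("blkknob",f(50,332,.056),"disc",f(56,334,.007),"redknob",f(203,343,.056),"disc",f(205,345,.007))
print("mallet",f(606,327,.034),f(711,298,.034),"gong",pt("top",153,263,.09))
print("dark top",[f(*p,.032) for p in((476,302),(510,294),(526,346),(491,354))])
for n,q in dict(green=((43,119),(211,115),(214,210),(45,215)),red=((266,142),(431,151),(428,247),(259,239)),blue=((461,122),(632,103),(645,194),(475,216))).items():
    c=[f(*p,.026) for p in q]; print(n,np.mean(c,0),"short",np.linalg.norm(c[1]-c[2]),"long",np.linalg.norm(c[1]-c[0]),c)
c=calibration("wrist");o=get_obs();print("wristcam",-np.array(c["R"]).T@c["t"]-o["eef_pos"],np.array(c["R"]).round(2),c["fx"])
```

```text
blkknob [429. 337.] disc [428. 338.] redknob [411. 167.] disc [410. 166.]
mallet [ 417. -290.] [ 446. -411.] gong [0.42174496 0.55985161 0.09      ]
dark top [array([ 449., -144.]), array([ 457., -183.]), array([ 398., -199.]), array([ 390., -158.])]
green [620.75 248.75] short 111.00450441310929 long 194.0025773024678 [array([677., 346.]), array([676., 152.]), array([565., 151.]), array([565., 346.])]
red [578.25  -1.  ] short 111.28791488746656 long 190.67249408344142 [array([642.,  89.]), array([ 626., -101.]), array([515., -93.]), array([530., 101.])]
blue [ 613.   -241.75] short 106.38138934982942 long 199.64217991196148 [array([ 659., -137.]), array([ 675., -336.]), array([ 569., -345.]), array([ 549., -149.])]
wristcam [-0.07412379  0.02973612  0.14257157] [[ 0.38  0.92 -0.  ]
 [ 0.88 -0.36  0.31]
 [ 0.29 -0.12 -0.95]] 407.86438965456034
```

{"method": "servo_tool", "body": {"commands": "0 0 0 -54 -20 0 1;0 0 0 -54 -20 0 1;0 0 0 -54 -20 0 1;0 0 0 -54 -20 0 1;0 0 0 -54 -20 0 1"}}

```text
time_s: 0.78
eef_pos: [0.4312, 0.3353, 0.2311]
eef_rot: [-0.0, 0.194, 0.981, -0.0]
wrist_force: [0.5, 1.0, -0.5]
opening: 0.996
grasp_force: 0.0
```

{"method": "servo_tool", "body": {"commands": "0 0 0 0 0 30 1;0 0 0 0 0 30 1"}}

```text
time_s: 1.02
eef_pos: [0.4311, 0.3359, 0.1706]
eef_rot: [0.0, 0.195, 0.981, 0.0]
wrist_force: [0.1, -0.3, -0.6]
opening: 0.999
grasp_force: 0.0
```

```bash
cat >> h.py <<'E'
def psi():
    w,x,y,z=get_obs()["eef_rot"]; return np.degrees(np.arctan2(1-2*(x*x+z*z),2*(x*y-w*z)))
def go(X,Y,Z,P=None,n=5):
    "mm, deg -> constant row for n rows"
    o=get_obs();p=o["eef_pos"]*1000;a=psi();P=a if P is None else P
    d=(P-a+90)%180-90; st=np.radians(d)/n; S=np.zeros((2,2))
    for k in range(n):
        b=np.radians(a)+k*st; S+=np.array([[-np.sin(b),np.cos(b)],[np.cos(b),np.sin(b)]])
    v=np.linalg.solve(S,np.array([X,Y])-p[:2])
    print("tcp",p.round(1),"psi %.1f"%a,"F",o["wrist_force"].round(1),"open %.2f g %.0f t %.1f"%(o["opening"],o["grasp_force"],o["time_s"]))
    print("row wz %.4f dx %.1f dy %.1f dz %.1f x%d"%(-st,*v,-(Z-p[2])/n,n))
def look(f): 
    c=calibration("wrist");im=camera("wrist");cv2.imwrite(f"pics/{f}.png",im);np.save("c.npy",c,allow_pickle=True);np.save("im.npy",im)
def wp(u,v,z): return (pt("wrist",u,v,z/1000,np.load("c.npy",allow_pickle=True).item())*1000)[:2].round(1)
E
python3 -c "
from h import *
go(429,337,150); look('w1')"
```

```text
tcp [431.1 335.9 170.6] psi 67.5 F [ 0.1 -0.3 -0.6] open 1.00 g 0 t 1.0
row wz -0.0000 dx 0.5 dy 0.0 dz 4.1 x5
```

View pics/w1.png

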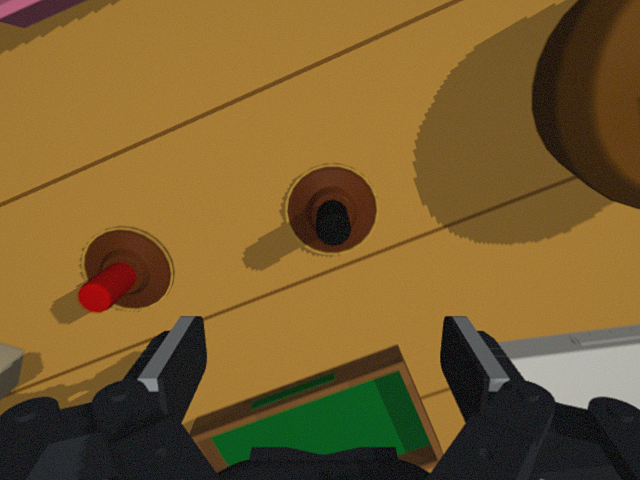

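The close view shows the black knob top at about (334,227) on its disc at (331,210). The red knob top is at (97,295) and its disc at (128,268). The gong is at the right, well clear.

```bash
python3 -c "
from h import *
print('blk',wp(334,226,56),wp(331,210,5),'red',wp(97,294,56),wp(128,268,5),'pink', wp(399,347,26))
go(429,336,19)"
```

```text
blk [429.3 343.3] [430.8 341.5] red [412.1 173.7] [412.7 171.1] pink [552.6 351. ]
tcp [428.2 334.9 165.9] psi 67.6 F [-0.8 -1.  -4.1] open 1.00 g 0 t 1.1
row wz -0.0000 dx -0.1 dy 0.3 dz 29.4 x5
```

```bash
python3 -c "
from h import *
go(430,342,20)"
```

```text
tcp [428.2 334.9 165.9] psi 67.6 F [-0.8 -1.  -4.1] open 1.00 g 0 t 1.1
row wz -0.0000 dx 0.2 dy 1.4 dz 29.2 x5
```

{"method": "servo_tool", "body": {"commands": "0 0 0 0 2 30 1;0 0 0 0 2 30 1;0 0 0 0 2 30 1;0 0 0 0 0 0 1"}}

```text
time_s: 1.58
eef_pos: [0.4305, 0.3416, 0.0793]
eef_rot: [-0.002, 0.193, 0.981, -0.002]
wrist_force: [0.8, 1.0, -0.2]
opening: 1.001
grasp_force: 0.0
```

```bash
python3 -c "
from h import *
go(430,342,20,None,2)"
```

```text
tcp [430.5 341.6  79.3] psi 67.7 F [ 0.8  1.  -0.2] open 1.00 g 0 t 1.6
row wz -0.0000 dx 0.3 dy 0.1 dz 29.6 x2
```

{"method": "servo_tool", "body": {"commands": "0 0 0 0 0 30 1;0 0 0 0 0 29 1;0 0 0 0 0 0 0;0 0 0 0 0 0 0;0 0 0 0 0 0 0"}}

```text
time_s: 2.2
eef_pos: [0.4338, 0.343, 0.0242]
eef_rot: [0.001, 0.194, 0.981, 0.001]
wrist_force: [0.4, 0.3, -0.7]
opening: 0.376
grasp_force: 0.0
```

{"method": "servo_tool", "body": {"commands": "0 0 0 0 0 0 0;0 0 0 0 0 -30 0;0 0 0 0 0 -40 0;0 0 0 0 0 -40 0;0 0 0 0 0 0 0"}}

```text
time_s: 2.82
eef_pos: [0.435, 0.3436, 0.1365]
eef_rot: [0.003, 0.194, 0.981, 0.002]
wrist_force: [0.5, -0.9, -1.7]
opening: 0.263
grasp_force: 59.2
```

```bash
python3 -c "
from h import *
go(581,40,120,85,5)"
```

```text
tcp [435.  343.6 136.5] psi 67.7 F [ 0.5 -0.9 -1.7] open 0.26 g 59 t 2.8
row wz -0.0605 dx -44.4 dy -51.0 dz 3.3 x5
```

{"method": "servo_tool", "body": {"commands": "0 0 -0.05 -37 -42.5 2 0;0 0 -0.05 -37 -42.5 2 0;0 0 -0.05 -37 -42.5 2 0;0 0 -0.05 -37 -42.5 2 0;0 0 -0.05 -37 -42.5 2 0"}}

```text
time_s: 3.45
eef_pos: [0.5483, 0.0848, 0.121]
eef_rot: [-0.001, 0.069, 0.998, 0.0]
wrist_force: [1.1, 0.3, -2.9]
opening: 0.26
grasp_force: 59.5
```

{"method": "servo_tool", "body": {"commands": "0 0 -0.05 -37 -42.5 2 0;0 0 0 0 0 0 0;0 0 0 0 0 0 0"}}

```text
time_s: 3.82
eef_pos: [0.5782, 0.0394, 0.1189]
eef_rot: [-0.001, 0.045, 0.999, 0.0]
wrist_force: [0.6, 0.1, -1.4]
opening: 0.261
grasp_force: 59.5
```

```bash
python3 -c "
from h import *
go(581,40,30,85,3);look('w2')"
```

```text
tcp [578.2  39.4 118.9] psi 84.8 F [ 0.6  0.1 -1.4] open 0.26 g 59 t 3.8
row wz -0.0012 dx -0.9 dy 0.3 dz 29.6 x3
```

View pics/w2.png

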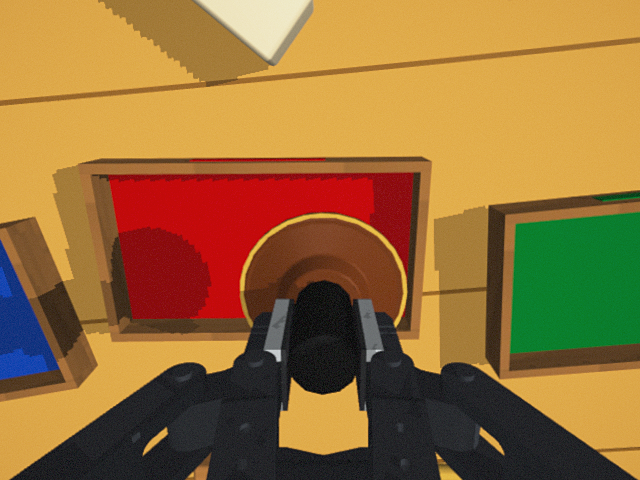

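The cymbal is held level over the red tray, whose outer rim corners are at about (82,162), (430,159), (418,338) and (110,340). The green tray is at the right and the blue at the left.

```bash
python3 -c "
from h import *
c=[wp(*p,26) for p in((82,162),(430,159),(418,338),(110,340))];print(c,np.mean(c,0), 'green', wp(489,206,26),wp(502,376,26),'blue',wp(36,219,26),wp(97,363,26))
print('pale near',wp(273,66,0))"
```

```text
[array([516.5, -93.7]), array([532.7, 103.7]), array([648.8,  94.6]), array([ 631.5, -107. ])] [582.375  -0.6  ] green [563.5 138. ] [683.1 150.4] blue [ 546.9 -129.7] [ 647.9 -119.9]
pale near [473.6  18.2]
```

{"method": "servo_tool", "body": {"commands": "0 0 0 -5 0 30 0;0 0 0 0 0 30 0;0 0 0 0 0 20 0;0 0 0 0 0 11 0;0 0 0 0 0 0 0"}}

```text
time_s: 4.5
eef_pos: [0.5847, 0.0394, 0.0299]
eef_rot: [0.0, 0.044, 0.999, -0.0]
wrist_force: [-0.5, -0.2, -2.0]
opening: 0.26
grasp_force: 61.5
```

{"method": "servo_tool", "body": {"commands": "0 0 0 0 0 1 0;0 0 0 0 0 0 0"}}

```text
time_s: 4.75
eef_pos: [0.5852, 0.0391, 0.0293]
eef_rot: [0.001, 0.045, 0.999, 0.0]
wrist_force: [-1.3, 2.4, 4.8]
opening: 0.26
grasp_force: 61.9
```

{"method": "servo_tool", "body": {"commands": "0 0 0 0 0 0 0.6;0 0 0 0 0 0 0.6;0 0 0 0 0 -30 0.7;0 0 0 0 0 -45 1;0 0 0 0 0 -45 1"}}

```text
time_s: 5.38
eef_pos: [0.5842, 0.0387, 0.1491]
eef_rot: [-0.0, 0.045, 0.999, -0.0]
wrist_force: [0.1, -0.5, 0.3]
opening: 1.001
grasp_force: 0.0
```

```bash
python3 -c "
from h import *
go(412,172,100,85,4)"
```

```text
tcp [584.2  38.7 149.1] psi 84.8 F [ 0.1 -0.5  0.3] open 1.00 g 0 t 5.4
row wz -0.0007 dx 45.8 dy 29.4 dz 12.3 x4
```

{"method": "servo_tool", "body": {"commands": "0 0 0 45.8 29.4 10 1;0 0 0 45.8 29.4 10 1;0 0 0 45.8 29.4 10 1;0 0 0 45.8 29.4 10 1;0 0 0 0 0 0 1"}}

```text
time_s: 6.0
eef_pos: [0.4087, 0.1738, 0.107]
eef_rot: [-0.002, 0.043, 0.999, -0.0]
wrist_force: [0.9, -0.6, 0.0]
opening: 0.997
grasp_force: 0.0
```

```bash
python3 -c "
from h import *
look('w3');im=np.load('im.npy');h=cv2.cvtColor(im,cv2.COLOR_BGR2HSV)
m=(((h[...,0]<4)|(h[...,0]>176))&(h[...,1]>180)&(h[...,2]>60)).astype(np.uint8);n,l,s,c=cv2.connectedComponentsWithStats(m)
for i in range(1,n):
  if s[i,4]>150: print(s[i],c[i],wp(*c[i],47))
go(412,172,20,85,3)"
```

```text
[ 294  238   45   62 2105] [316.56769596 270.45700713] [412.  168.9]
[195 442  38  31 652] [217.36503067 453.46472393] [529.5  95.8]
tcp [411.4 173.  108. ] psi 85.0 F [1.  0.4 0.3] open 1.00 g 0 t 6.0
row wz 0.0000 dx -0.2 dy -0.3 dz 29.3 x3
```

View pics/w3.png

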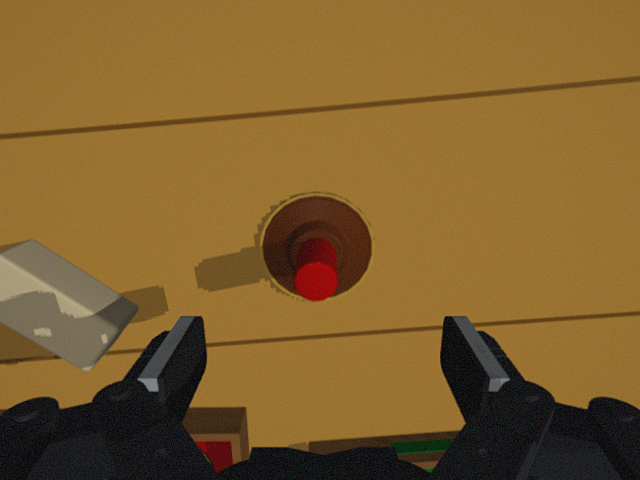

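The red knob stands upright at (317,270), between the fingers. The pale block at the left is clear of them.

{"method": "servo_tool", "body": {"commands": "0 0 0 0 -2 30 1;0 0 0 0 -1 30 1;0 0 0 0 0 27 1;0 0 0 0 0 0 0;0 0 0 0 0 0 0"}}

```text
time_s: 6.68
eef_pos: [0.4138, 0.169, 0.0222]
eef_rot: [0.001, 0.045, 0.999, 0.0]
wrist_force: [-0.2, 0.3, -0.0]
opening: 0.605
grasp_force: 0.0
```

{"method": "servo_tool", "body": {"commands": "0 0 0 0 0 0 0;0 0 0 0 0 0 0;0 0 0 0 0 -30 0;0 0 0 0 0 -40 0;0 0 0 0 0 -40 0"}}

```text
time_s: 7.3
eef_pos: [0.4118, 0.1693, 0.1325]
eef_rot: [-0.0, 0.045, 0.999, -0.0]
wrist_force: [-0.6, -0.1, -2.5]
opening: 0.264
grasp_force: 59.0
```

```bash
python3 -c "
from h import *
go(577.5,-43,120,85,5)"
```

```text
tcp [411.8 169.3 132.5] psi 84.9 F [-0.6 -0.1 -2.5] open 0.26 g 59 t 7.3
row wz -0.0005 dx -36.8 dy -39.4 dz 2.5 x5
```

{"method": "servo_tool", "body": {"commands": "0 0 0 -36.8 -39.4 0 0;0 0 0 -36.8 -39.4 0 0;0 0 0 -36.8 -39.4 0 0;0 0 0 -36.8 -39.4 0 0;0 0 0 -36.8 -39.4 0 0"}}

```text
time_s: 7.92
eef_pos: [0.5786, -0.0447, 0.1315]
eef_rot: [0.0, 0.045, 0.999, 0.0]
wrist_force: [-0.2, 0.5, -2.7]
opening: 0.259
grasp_force: 59.2
```

{"method": "servo_tool", "body": {"commands": "0 0 0 0 0 0 0;0 0 0 0 0 20 0;0 0 0 0 0 0 0"}}

```text
time_s: 8.3
eef_pos: [0.5757, -0.0422, 0.1096]
eef_rot: [-0.002, 0.045, 0.999, 0.001]
wrist_force: [-0.1, 0.5, -2.8]
opening: 0.264
grasp_force: 59.3
```

```bash
python3 -c "
from h import *
go(577.5,-43,30,85,4)"
```

```text
tcp [575.7 -42.2 109.6] psi 84.9 F [-0.1  0.5 -2.8] open 0.26 g 59 t 8.3
row wz -0.0005 dx -0.5 dy -0.2 dz 19.9 x4
```

{"method": "servo_tool", "body": {"commands": "0 0 0 -2 0 30 0;0 0 0 0 -1 30 0;0 0 0 0 0 15 0;0 0 0 0 0 5 0;0 0 0 0 0 0 0"}}

```text
time_s: 8.93
eef_pos: [0.5803, -0.0445, 0.032]
eef_rot: [0.0, 0.045, 0.999, -0.0]
wrist_force: [0.5, -0.5, -2.7]
opening: 0.262
grasp_force: 59.3
```

{"method": "servo_tool", "body": {"commands": "0 0 0 0 0 1 0;0 0 0 0 0 0 0"}}

```text
time_s: 9.18
eef_pos: [0.5803, -0.0447, 0.0311]
eef_rot: [0.001, 0.045, 0.999, -0.0]
wrist_force: [0.8, 0.6, -3.0]
opening: 0.261
grasp_force: 59.3
```

{"method": "servo_tool", "body": {"commands": "0 0 0 0 0 2 0;0 0 0 0 0 1 0;0 0 0 0 0 0 0"}}

```text
time_s: 9.55
eef_pos: [0.5802, -0.0447, 0.0287]
eef_rot: [0.0, 0.045, 0.999, -0.0]
wrist_force: [-5.5, 0.7, 7.8]
opening: 0.264
grasp_force: 61.0
```

{"method": "servo_tool", "body": {"commands": "0 0 0 0 0 0 0.6;0 0 0 0 0 0 0.6;0 0 0 0 0 -30 0.7;0 0 0 0 0 -45 1;0 0 0 0 0 -45 1"}}

```text
time_s: 10.18
eef_pos: [0.5796, -0.0445, 0.1482]
eef_rot: [-0.0, 0.045, 0.999, 0.0]
wrist_force: [1.1, -0.5, -0.4]
opening: 0.994
grasp_force: 0.0
```

```bash
python3 -c "
from h import *
go(429,4,130,137,6)"
```

```text
tcp [579.6 -44.5 148.2] psi 84.8 F [ 1.1 -0.5 -0.4] open 0.99 g 0 t 10.2
row wz -0.1517 dx 22.5 dy 15.4 dz 3.0 x6
```

{"method": "servo_tool", "body": {"commands": "0 0 -0.1517 22.5 15.4 2 1;0 0 -0.1517 22.5 15.4 2 1;0 0 -0.1517 22.5 15.4 2 1;0 0 -0.1517 22.5 15.4 2 1;0 0 -0.1517 22.5 15.4 2 1"}}

```text
time_s: 10.8
eef_pos: [0.4556, 0.0061, 0.1372]
eef_rot: [0.0, -0.331, 0.944, -0.0]
wrist_force: [-0.1, 0.3, 0.4]
opening: 1.003
grasp_force: 0.0
```

{"method": "servo_tool", "body": {"commands": "0 0 -0.1517 22.5 15.4 2 1;0 0 0 0 0 0 1;0 0 0 0 0 0 1"}}

```text
time_s: 11.18
eef_pos: [0.4302, 0.0036, 0.1358]
eef_rot: [0.001, -0.398, 0.918, -0.0]
wrist_force: [0.2, -0.0, 0.4]
opening: 1.002
grasp_force: 0.0
```

```bash
cat > b.py <<'E'
from h import *
look('w4');im=np.load('im.npy');go(429,4,100,137,3)
E
python3 b.py
```

```text
tcp [430.4   3.6 135.8] psi 136.9 F [-0.4  0.3  0.5] open 1.00 g 0 t 11.2
row wz -0.0006 dx 0.2 dy 0.4 dz 11.9 x3
```

View pics/w4.png

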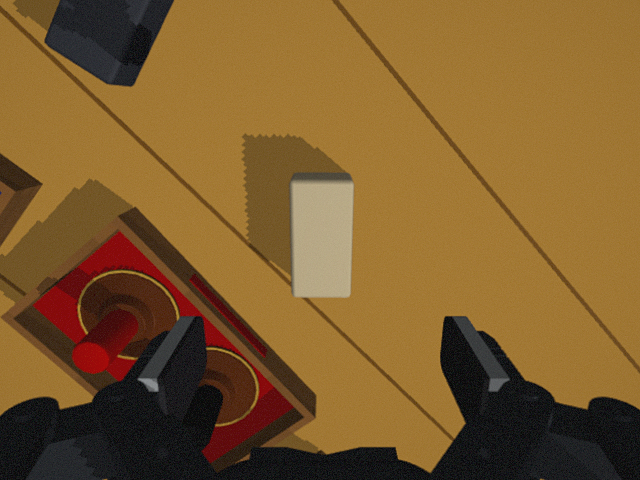

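The pale block is aligned with the tool, its top spanning columns 292-353 and rows 181-297. Both cymbals lie in the red tray with knobs up.

```bash
python3 -c "
from h import *
c=[wp(*p,32) for p in((292,181),(353,181),(350,297),(294,297))];m=np.mean(c,0);print(c,m)
go(m[0],m[1],5,137,4)"
```

```text
[array([419.1, -36.9]), array([392.1, -11.6]), array([445.5,  44.9]), array([472.7,  19.4])] [432.35   3.95]
tcp [430.4   3.6 135.8] psi 136.9 F [-0.4  0.3  0.5] open 1.00 g 0 t 11.2
row wz -0.0005 dx -0.4 dy -0.3 dz 32.7 x4
```

{"method": "servo_tool", "body": {"commands": "0 0 0 -2 -1 40 1;0 0 0 0 0 40 1;0 0 0 0 0 30 1;0 0 0 0 0 20 1;0 0 0 0 0 0 1"}}

```text
time_s: 11.85
eef_pos: [0.4307, 0.0048, 0.0039]
eef_rot: [-0.001, -0.398, 0.917, 0.001]
wrist_force: [0.2, 0.5, 0.5]
opening: 1.002
grasp_force: 0.0
```

{"method": "servo_tool", "body": {"commands": "0 0 0 0 0 0 0;0 0 0 0 0 0 0;0 0 0 0 0 0 0;0 0 0 0 0 -30 0;0 0 0 0 0 -40 0"}}

```text
time_s: 12.48
eef_pos: [0.4301, 0.0049, 0.0755]
eef_rot: [-0.001, -0.399, 0.917, 0.001]
wrist_force: [0.9, -0.1, -2.4]
opening: 0.458
grasp_force: 61.4
```

{"method": "servo_tool", "body": {"commands": "0 0 0 0 0 -40 0;0 0 0 0 0 0 0"}}

```text
time_s: 12.72
eef_pos: [0.4339, 0.004, 0.1186]
eef_rot: [0.003, -0.399, 0.917, -0.002]
wrist_force: [0.2, 0.2, -2.9]
opening: 0.456
grasp_force: 61.6
```

```bash
python3 -c "
from h import *
go(615,-197,115,95,6)"
```

```text
tcp [433.9   4.  118.6] psi 137.0 F [ 0.2  0.2 -2.9] open 0.46 g 62 t 12.7
row wz 0.1222 dx -10.0 dy -45.0 dz 0.6 x6
```

{"method": "servo_tool", "body": {"commands": "0 0 0.1222 -10 -45 0 0;0 0 0.1222 -10 -45 0 0;0 0 0.1222 -10 -45 0 0;0 0 0.1222 -10 -45 0 0;0 0 0.1222 -10 -45 0 0"}}

```text
time_s: 13.35
eef_pos: [0.5933, -0.1549, 0.1131]
eef_rot: [-0.001, -0.103, 0.995, 0.001]
wrist_force: [-0.6, 0.8, -2.9]
opening: 0.456
grasp_force: 61.4
```

{"method": "servo_tool", "body": {"commands": "0 0 0.1222 -10 -45 0 0;0 0 0 0 0 0 0;0 0 0 0 0 0 0"}}

```text
time_s: 13.72
eef_pos: [0.6111, -0.1957, 0.1132]
eef_rot: [-0.001, -0.044, 0.999, 0.001]
wrist_force: [-0.7, -0.1, -1.4]
opening: 0.455
grasp_force: 61.6
```

```bash
python3 -c "
from h import *
look('w5');go(615,-197,15,95,4)"
```

```text
tcp [ 611.3 -195.2  113.7] psi 95.0 F [-0.6 -0.  -2.7] open 0.46 g 62 t 13.8
row wz 0.0002 dx -0.9 dy -0.5 dz 24.7 x4
```

View pics/w5.png

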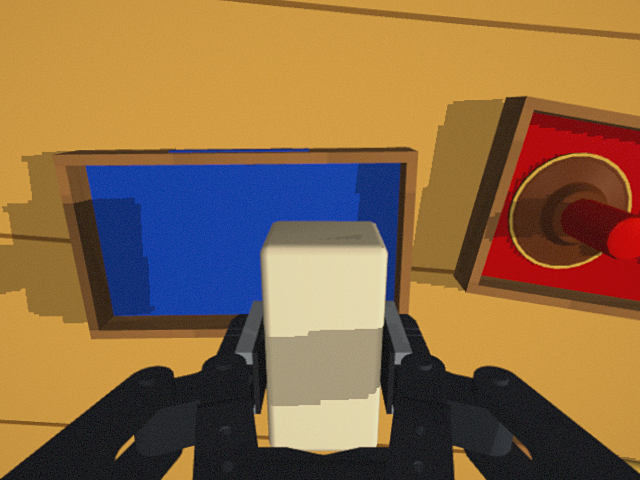

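The pale block hangs level over the blue tray. The tray's outer rim corners are at (57,154), (416,150) and (93,337), and the fourth is hidden by the block. The red cymbal beside it is knob up.

```bash
python3 -c "
from h import *
a,b,c=[wp(*p,26) for p in((57,154),(416,150),(93,337))];print(a,b,c,'ctr',(b+c)/2, 'ax',np.degrees(np.arctan2(*(b-a)[::-1])))"
```

```text
[ 569.6 -347.2] [ 550.  -150.3] [ 684.1 -337.5] ctr [ 617.05 -243.9 ] ax 95.68466223231961
```

{"method": "servo_tool", "body": {"commands": "0 0 0 0 -4 30 0;0 0 0 0 0 30 0;0 0 0 0 0 25 0;0 0 0 0 0 14 0;0 0 0 0 0 0 0"}}

```text
time_s: 14.4
eef_pos: [0.6119, -0.1992, 0.0152]
eef_rot: [-0.001, -0.044, 0.999, 0.001]
wrist_force: [0.2, -0.5, -2.5]
opening: 0.459
grasp_force: 61.6
```

{"method": "servo_tool", "body": {"commands": "0 0 0 0 0 1.5 0;0 0 0 0 0 0 0"}}

```text
time_s: 14.65
eef_pos: [0.6136, -0.2007, 0.016]
eef_rot: [0.001, -0.044, 0.999, -0.001]
wrist_force: [0.5, -0.3, -1.3]
opening: 0.459
grasp_force: 61.6
```

{"method": "servo_tool", "body": {"commands": "0 0 0 0 0 1.5 0;0 0 0 0 0 1 0;0 0 0 0 0 0 0"}}

```text
time_s: 15.02
eef_pos: [0.613, -0.2005, 0.0125]
eef_rot: [0.0, -0.044, 0.999, -0.0]
wrist_force: [-0.1, -0.5, -0.8]
opening: 0.455
grasp_force: 61.7
```

{"method": "servo_tool", "body": {"commands": "0 0 0 0 0 1.5 0;0 0 0 0 0 0 0;0 0 0 0 0 0 0.65;0 0 0 0 0 0 0.65"}}

```text
time_s: 15.52
eef_pos: [0.613, -0.2005, 0.0109]
eef_rot: [0.0, -0.044, 0.999, -0.0]
wrist_force: [0.5, 0.0, 0.2]
opening: 0.655
grasp_force: 0.0
```

{"method": "servo_tool", "body": {"commands": "0 0 0 0 0 -25 0.65;0 0 0 0 0 -40 1;0 0 0 0 0 -40 1;0 0 0 0 0 -10 1"}}

```text
time_s: 16.02
eef_pos: [0.6147, -0.2014, 0.1291]
eef_rot: [0.002, -0.044, 0.999, -0.001]
wrist_force: [-0.4, 1.0, 0.2]
opening: 1.002
grasp_force: 0.0
```

```bash
python3 -c "
from h import *
go(424,-171,130,104,4)"
```

```text
tcp [ 614.7 -201.4  129.1] psi 95.0 F [-0.4  1.   0.2] open 1.00 g 0 t 16.0
row wz -0.0393 dx 46.1 dy 14.5 dz -0.2 x4
```

{"method": "servo_tool", "body": {"commands": "0 0 -0.039 46 14.5 0 1;0 0 -0.039 46 14.5 0 1;0 0 -0.039 46 14.5 0 1;0 0 -0.039 46 14.5 0 1;0 0 0 0 0 0 1"}}

```text
time_s: 16.65
eef_pos: [0.4188, -0.168, 0.1238]
eef_rot: [-0.002, -0.121, 0.993, 0.002]
wrist_force: [1.0, -0.1, 0.7]
opening: 0.997
grasp_force: 0.0
```

```bash
python3 -c "
from h import *
look('w6');go(424,-171,5,104,4)"
```

```text
tcp [ 421.  -169.1  124.8] psi 103.9 F [-0.2 -0.7  0.3] open 1.00 g 0 t 16.7
row wz -0.0006 dx -0.6 dy -0.6 dz 30.0 x4
```

View pics/w6.png

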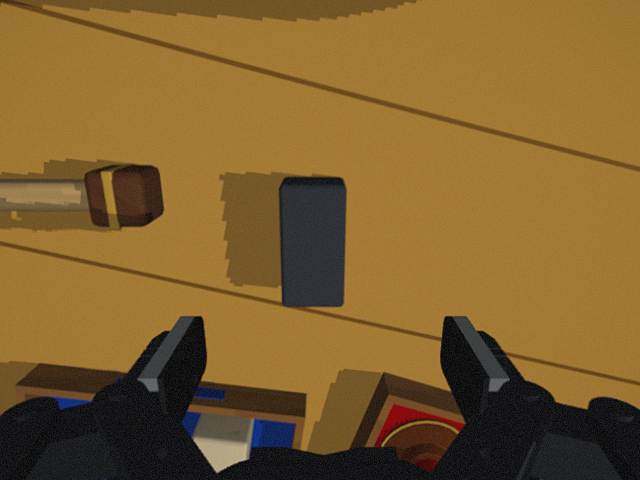

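The dark block is aligned, its top spanning columns 281-346 and rows 187-306. The mallet's near head edge is at column 163.

```bash
python3 -c "
from h import *
c=[wp(*p,32) for p in((281,187),(346,187),(344,306),(284,306))];m=np.mean(c,0);print(c,m,'head',wp(160,195,30))
go(m[0],m[1],5,104,4)"
```

```text
[array([ 390.2, -200.9]), array([ 381.2, -164.2]), array([ 455.6, -145.8]), array([ 464.7, -183. ])] [ 422.925 -173.475] head [ 412.2 -268.9]
tcp [ 421.  -169.1  124.8] psi 103.9 F [-0.2 -0.7  0.3] open 1.00 g 0 t 16.7
row wz -0.0006 dx -0.2 dy -1.2 dz 30.0 x4
```

{"method": "servo_tool", "body": {"commands": "0 0 0 -1 -2.5 40 1;0 0 0 0 -2 40 1;0 0 0 0 0 25 1;0 0 0 0 0 14.5 1;0 0 0 0 0 0 1"}}

```text
time_s: 17.32
eef_pos: [0.4245, -0.1736, 0.0054]
eef_rot: [-0.001, -0.121, 0.993, 0.001]
wrist_force: [-0.4, -0.9, 0.7]
opening: 1.006
grasp_force: 0.0
```

{"method": "servo_tool", "body": {"commands": "0 0 0 0 0 0 0;0 0 0 0 0 0 0;0 0 0 0 0 0 0;0 0 0 0 0 -30 0;0 0 0 0 0 -40 0"}}

```text
time_s: 17.95
eef_pos: [0.4237, -0.1732, 0.0765]
eef_rot: [-0.001, -0.121, 0.993, 0.001]
wrist_force: [0.3, -0.8, -1.8]
opening: 0.453
grasp_force: 60.9
```

{"method": "servo_tool", "body": {"commands": "0 0 0 0 0 -40 0;0 0 0 0 0 0 0"}}

```text
time_s: 18.2
eef_pos: [0.4268, -0.1754, 0.1198]
eef_rot: [0.003, -0.121, 0.993, -0.003]
wrist_force: [0.5, -0.5, -2.1]
opening: 0.453
grasp_force: 61.1
```

```bash
python3 -c "
from h import *
go(619,-289,115,95.5,5)"
```

```text
tcp [ 426.8 -175.4  119.8] psi 103.9 F [ 0.5 -0.5 -2.1] open 0.45 g 61 t 18.2
row wz 0.0295 dx -33.7 dy -29.4 dz 1.0 x5
```

{"method": "servo_tool", "body": {"commands": "0 0 0.0295 -33.7 -29.4 1 0;0 0 0.0295 -33.7 -29.4 1 0;0 0 0.0295 -33.7 -29.4 1 0;0 0 0.0295 -33.7 -29.4 1 0;0 0 0.0295 -33.7 -29.4 1 0"}}

```text
time_s: 18.82
eef_pos: [0.6173, -0.2875, 0.1092]
eef_rot: [-0.001, -0.047, 0.999, 0.001]
wrist_force: [0.2, -0.2, -0.9]
opening: 0.456
grasp_force: 61.0
```

{"method": "servo_tool", "body": {"commands": "0 0 0 0 0 0 0;0 0 0 0 0 0 0;0 0 0 0 0 0 0"}}

```text
time_s: 19.2
eef_pos: [0.616, -0.2865, 0.1107]
eef_rot: [-0.001, -0.048, 0.999, 0.0]
wrist_force: [0.2, -0.3, -1.9]
opening: 0.458
grasp_force: 61.0
```

```bash
python3 -c "
from h import *
go(619,-289,15,95.5,4)"
```

```text
tcp [ 616.  -286.5  110.7] psi 95.5 F [ 0.2 -0.3 -1.9] open 0.46 g 61 t 19.2
row wz 0.0000 dx -0.7 dy -0.7 dz 23.9 x4
```

{"method": "servo_tool", "body": {"commands": "0 0 0 -2 -2 30 0;0 0 0 0 0 30 0;0 0 0 0 0 25 0;0 0 0 0 0 10 0;0 0 0 0 0 0 0"}}

```text
time_s: 19.82
eef_pos: [0.6187, -0.2888, 0.0161]
eef_rot: [-0.0, -0.048, 0.999, 0.0]
wrist_force: [-0.7, 0.4, -1.2]
opening: 0.453
grasp_force: 61.1
```

{"method": "servo_tool", "body": {"commands": "0 0 0 0 0 2 0;0 0 0 0 0 1 0;0 0 0 0 0 0 0"}}

```text
time_s: 20.2
eef_pos: [0.6195, -0.2894, 0.0139]
eef_rot: [0.0, -0.048, 0.999, -0.0]
wrist_force: [0.8, -0.7, -1.8]
opening: 0.454
grasp_force: 61.1
```

{"method": "servo_tool", "body": {"commands": "0 0 0 0 0 1.5 0;0 0 0 0 0 1 0;0 0 0 0 0 0 0;0 0 0 0 0 0 0.65;0 0 0 0 0 0 0.65"}}

```text
time_s: 20.82
eef_pos: [0.6194, -0.2894, 0.011]
eef_rot: [0.0, -0.048, 0.999, -0.0]
wrist_force: [1.0, -0.0, -0.6]
opening: 0.65
grasp_force: 0.0
```

{"method": "servo_tool", "body": {"commands": "0 0 0 0 0 -25 0.65;0 0 0 0 0 -40 1;0 0 0 0 0 -40 1;0 0 0 0 0 -10 1"}}

```text
time_s: 21.32
eef_pos: [0.621, -0.2904, 0.1293]
eef_rot: [0.002, -0.048, 0.999, -0.002]
wrist_force: [0.4, -0.3, -0.1]
opening: 1.002
grasp_force: 0.0
```

```bash
python3 -c "
from h import *
go(431,-351,130,13.5,8)"
```

```text
tcp [ 621.  -290.4  129.3] psi 95.5 F [ 0.4 -0.3 -0.1] open 1.00 g 0 t 21.3
row wz 0.1789 dx 18.1 dy -20.2 dz -0.1 x8
```

{"method": "servo_tool", "body": {"commands": "0 0 0.179 18.1 -20.2 0 1;0 0 0.179 18.1 -20.2 0 1;0 0 0.179 18.1 -20.2 0 1;0 0 0.179 18.1 -20.2 0 1"}}

```text
time_s: 21.82
eef_pos: [0.5344, -0.3551, 0.1241]
eef_rot: [-0.001, 0.308, 0.951, 0.0]
wrist_force: [0.1, -0.4, -0.4]
opening: 1.0
grasp_force: 0.0
```

{"method": "servo_tool", "body": {"commands": "0 0 0.179 18.1 -20.2 0 1;0 0 0.179 18.1 -20.2 0 1;0 0 0.179 18.1 -20.2 0 1;0 0 0.179 18.1 -20.2 0 1;0 0 0 0 0 0 1"}}

```text
time_s: 22.45
eef_pos: [0.4277, -0.3488, 0.1244]
eef_rot: [-0.001, 0.62, 0.785, 0.0]
wrist_force: [0.1, -0.9, 0.2]
opening: 0.997
grasp_force: 0.0
```

```bash
python3 -c "
from h import *
look('w7');go(431,-351,5,13.5,4)"
```

```text
tcp [ 428.9 -349.5  124.9] psi 13.5 F [ 1.3 -0.2 -0.4] open 1.00 g 0 t 22.5
row wz 0.0001 dx -0.5 dy 0.4 dz 30.0 x4
```

View pics/w7.png

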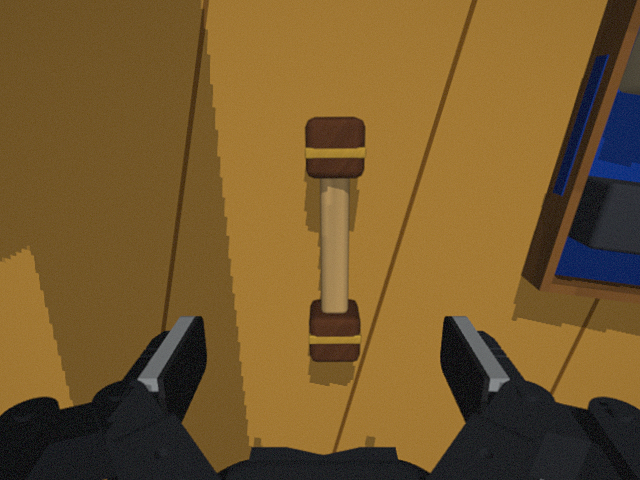

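The mallet has two dark banded heads and is aligned with the tool. The bands are at (335,153) and (334,340), and the handle runs along column 335.

```bash
python3 -c "
from h import *
a,b=wp(335,153,34),wp(334.5,340,34);h1,h2=wp(335,118,34),wp(335,360,34);print(a,b,np.linalg.norm(a-b),h1,h2,np.linalg.norm(h1-h2));m=(h1+h2)/2;print(m,(a+b)/2,np.degrees(np.arctan2(*(a-b)[::-1])))
go(*m,5,13.5,4)"
```

```text
[ 421.2 -295. ] [ 449.7 -411.8] 120.2268272890872 [ 416.7 -276.7] [ 453.6 -426.4] 154.1807380965599
[ 435.15 -351.55] [ 435.45 -353.4 ] 103.71260724351846
tcp [ 428.9 -349.5  124.9] psi 13.5 F [ 1.3 -0.2 -0.4] open 1.00 g 0 t 22.5
row wz 0.0001 dx -0.9 dy 1.4 dz 30.0 x4
```

{"method": "servo_tool", "body": {"commands": "0 0 0 -3 3 40 1;0 0 0 0 2 40 1;0 0 0 0 0 25 1;0 0 0 0 0 16 1;0 0 0 0 0 0 1"}}

```text
time_s: 23.12
eef_pos: [0.4349, -0.351, 0.0035]
eef_rot: [-0.001, 0.619, 0.785, 0.0]
wrist_force: [-0.4, 0.0, 0.6]
opening: 1.0
grasp_force: 0.0
```

{"method": "servo_tool", "body": {"commands": "0 0 0 0 0 0 0;0 0 0 0 0 0 0;0 0 0 0 0 0 0;0 0 0 0 0 0 0"}}

```text
time_s: 23.62
eef_pos: [0.4355, -0.3521, 0.0057]
eef_rot: [0.001, 0.619, 0.785, -0.0]
wrist_force: [-0.2, -1.0, -0.2]
opening: 0.198
grasp_force: 58.6
```

{"method": "servo_tool", "body": {"commands": "0 0 0 0 0 -30 0;0 0 0 0 0 -40 0;0 0 0 0 0 -40 0;0 0 0 0 0 0 0"}}

```text
time_s: 24.12
eef_pos: [0.4368, -0.3536, 0.1185]
eef_rot: [0.004, 0.619, 0.785, -0.001]
wrist_force: [0.2, -0.4, -1.8]
opening: 0.194
grasp_force: 58.8
```

```bash
python3 -c "
from h import *
go(621,249,130,0.3,11)"
```

```text
tcp [ 436.8 -353.6  118.5] psi 13.4 F [ 0.2 -0.4 -1.8] open 0.19 g 59 t 24.1
row wz 0.0209 dx 52.3 dy 23.8 dz -1.0 x11
```

{"method": "servo_tool", "body": {"commands": "0 0 0.0209 52.3 23.8 -2 0;0 0 0.0209 52.3 23.8 -2 0;0 0 0.0209 52.3 23.8 -2 0;0 0 0.0209 52.3 23.8 -2 0;0 0 0.0209 52.3 23.8 -2 0"}}

```text
time_s: 24.75
eef_pos: [0.5009, -0.0702, 0.1235]
eef_rot: [-0.001, 0.66, 0.751, -0.0]
wrist_force: [1.2, 0.1, -1.7]
opening: 0.195
grasp_force: 58.8
```

{"method": "servo_tool", "body": {"commands": "0 0 0.0209 52.3 23.8 0 0;0 0 0.0209 52.3 23.8 0 0;0 0 0.0209 52.3 23.8 0 0;0 0 0.0209 52.3 23.8 0 0;0 0 0.0209 52.3 23.8 0 0"}}

```text
time_s: 25.38
eef_pos: [0.5965, 0.2003, 0.1229]
eef_rot: [-0.001, 0.698, 0.716, -0.001]
wrist_force: [0.5, -1.0, -1.2]
opening: 0.195
grasp_force: 58.9
```

{"method": "servo_tool", "body": {"commands": "0 0 0.0209 52.3 23.8 0 0;0 0 0 0 0 0 0;0 0 0 0 0 0 0"}}

```text
time_s: 25.75
eef_pos: [0.6183, 0.2512, 0.1227]
eef_rot: [-0.001, 0.705, 0.709, -0.002]
wrist_force: [-0.2, 0.4, -0.2]
opening: 0.195
grasp_force: 59.0
```

```bash
python3 -c "
from h import *
look('w8');go(621,249,20,0.3,4)"
```

```text
tcp [618.5 250.6 123.2] psi 0.2 F [ 0.1 -0.6 -0.6] open 0.19 g 59 t 25.8
row wz -0.0002 dx -0.4 dy 0.6 dz 25.8 x4
```

View pics/w8.png

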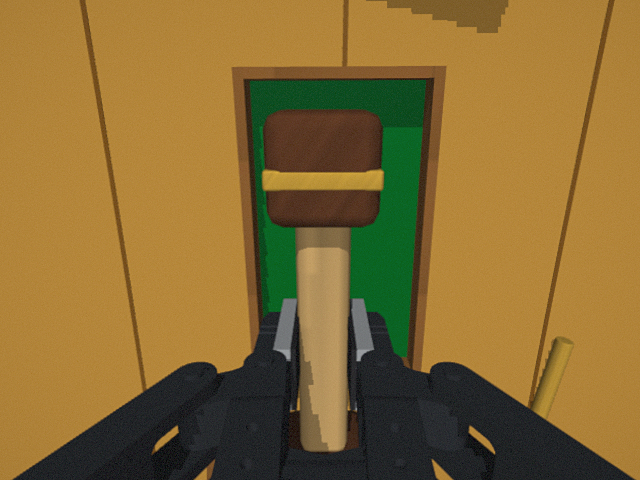

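The mallet is held level and aligned over the green tray, whose +y end corners are at (233,68) and (446,67). The rod is at the lower right, well clear.

```bash
python3 -c "
from h import *
a,b,c=wp(233,68,26),wp(446,67,26),wp(424,310,26);print(a,b,c,'headtop edge',wp(322,110,150),wp(322,110,140))"
```

```text
[568.6 348.8] [683.6 349.7] [683.9 203.2] headtop edge [617.4 329.1] [617.4 328.9]
```

{"method": "servo_tool", "body": {"commands": "0 0 0 -2 5 35 0;0 0 0 0 0 30 0;0 0 0 0 0 25 0;0 0 0 0 0 15 0;0 0 0 0 0 0 0"}}

```text
time_s: 26.42
eef_pos: [0.6236, 0.2484, 0.0186]
eef_rot: [-0.001, 0.706, 0.708, -0.001]
wrist_force: [-0.6, -0.1, -0.3]
opening: 0.197
grasp_force: 59.0
```

{"method": "servo_tool", "body": {"commands": "0 0 0 0 0 1.5 0;0 0 0 0 0 0 0"}}

```text
time_s: 26.68
eef_pos: [0.6255, 0.2496, 0.0196]
eef_rot: [0.001, 0.705, 0.709, 0.001]
wrist_force: [-0.2, 0.6, -1.3]
opening: 0.196
grasp_force: 59.0
```

{"method": "servo_tool", "body": {"commands": "0 0 0 0 0 4 0;0 0 0 0 0 2 0;0 0 0 0 0 0 0"}}

```text
time_s: 27.05
eef_pos: [0.6244, 0.2495, 0.012]
eef_rot: [-0.0, 0.705, 0.709, -0.0]
wrist_force: [0.3, 0.2, -0.4]
opening: 0.194
grasp_force: 59.0
```

{"method": "servo_tool", "body": {"commands": "0 0 0 0 0 1 0;0 0 0 0 0 0 0"}}

```text
time_s: 27.3
eef_pos: [0.6247, 0.2495, 0.0117]
eef_rot: [0.0, 0.705, 0.709, 0.0]
wrist_force: [-2.3, -0.6, 1.6]
opening: 0.197
grasp_force: 59.3
```

{"method": "servo_tool", "body": {"commands": "0 0 0 0 0 0 0.45;0 0 0 0 0 0 0.45;0 0 0 0 0 -25 0.45;0 0 0 0 0 -40 0.6;0 0 0 0 0 -40 1"}}

```text
time_s: 27.92
eef_pos: [0.6245, 0.2494, 0.1171]
eef_rot: [-0.0, 0.705, 0.709, -0.0]
wrist_force: [0.1, -0.2, -0.3]
opening: 0.789
grasp_force: 0.0
```

{"method": "servo_tool", "body": {"commands": "0 0 0 0 -50 -40 1;0 0 0 0 -50 -40 1;0 0 0 0 -50 0 1;0 0 0 0 -50 0 1;0 0 0 0 0 0 1"}}

```text
time_s: 28.55
eef_pos: [0.4237, 0.2487, 0.194]
eef_rot: [-0.0, 0.705, 0.709, -0.001]
wrist_force: [0.8, 1.1, 0.7]
opening: 1.0
grasp_force: 0.0
```

```bash
python3 -c "
from h import *
a=camera('top')[130:280,225:535];b=camera('scene')[160:330,110:450]
cv2.imwrite('pics/fin.png',np.vstack([cv2.resize(a,(680,329),interpolation=2),cv2.resize(b,(540,270),interpolation=2)[:,:].copy() if 0 else cv2.copyMakeBorder(cv2.resize(b,(540,270),interpolation=2),0,0,0,140,0)]))"
```

```text
(no output)
```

View pics/fin.png

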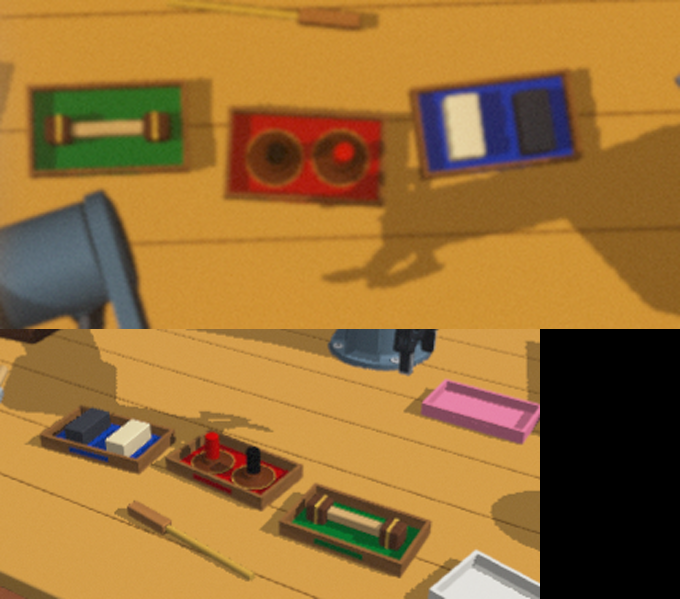

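Both views show everything flat in the right trays: mallet around crop (108,128), cymbals at (275,157) and (343,157), blocks at (465,127) and (534,122). The rod is still where it was.

```bash
python3 -c "
from bench import *
print(hand_in())"
```

```text
the job is handed in; nothing more can be done
None
```

The tuning kit is put away and the job is handed in at about 29 s: both cymbals knob up in the red-lined tray, both blocks in the blue-lined, the mallet in the green-lined; the final pictures show everything flat and the rod unmoved, the gong was never approached but isn't in those crops, and `hand_in()` returned no verdict.

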